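# Touch-test the lacquer on a ship's hatch covers

### The arm

A 6-joint arm with a two-finger parallel gripper is mounted at the origin on the work surface. World frame = base frame: x ahead of the robot, y to its left, z up, the work surface at z = 0. Lengths are in m, angles in rad, forces in N, time in s.
With the tool pointing down it reaches from about 0.425 to 0.95 m from the base axis. Payload 3.5 kg.
Tool frame: the origin (TCP) lies between the finger pads, 19 mm behind the fingertips; this is the grasp point; z points along the fingers, y is the line along which they close (so a half turn about z gives the same grasp; the last joint's range is limited). The gripper opens to 85 mm and grips with 20 to 120 N. Pads are 22 mm wide; open, the fingers measure 114 mm over their backs; the gripper's body (76 mm by 85 mm) begins 54 mm behind the grasp point. The pads swing forward as they close: fully open they stand 13 mm farther back than shut.
Start: joints at [1.11, 0.286, 1.577, -0, 1.279, -0.15], TCP at [0.206, 0.643, 0.25] pointing down, gripper open.
Joint ranges: [-2.77, 2.77], [-0.9, 2.22], [0.21, 2.48], [-1.53, 4.67], [0.24, 2.81], [-2.84, 2.84]. Speed limits (rad/s): [2.79, 2.79, 3.14, 3.14, 3.14, 3.14].

### API

Orientations are given as a unit quaternion [x, y, z, w].
In Python, from plant import * gives the robot as it stands.
- The arm moves only by the tool move_arm, never from a script. Its argument "moves" is a list of rows, each a list of 3 entries, a list of its own where there are three numbers: the opening, from 0 (shut) to 1 (fully open), then the shift along the tool's x, y, z in m, then the turn, a rotation vector about the tool's x, y, z in rad. A call has exactly 10 rows; each row shifts and turns the commanded pose from where the row before left it, along the tool's axes as they then stand; what a row does not reach is not made up. A row lasts 1/12 s, in which the tool goes at most 41.7 mm and 7.16 degrees, less where a joint would pass 70% of its speed; a pose out of reach is approached as far as the arm can. A call is refused whole if a number of a shift passes 0.0417 or a number of a turn 0.125, either way. A call with a gripper value outside its range is refused whole. The fingers move at their own pace and stop on an object; "grip_force" is the grip in N (left out, the last holds). Time passes only in rows, so rows that do not move let the fingers close, or fill a call up. It gives the time, the measured TCP pose, the force, the opening and the grip force at its end, in the units of the state.
- get_state(): the state, without advancing time (a new reading comes with each control period).
- read_camera(name): name is "scene" or "top"; returns the picture (420x560x3 uint8, red, green, blue); there is no depth.
- camera_params(name): a dict with "fx", "fy", "cx", "cy" (pixels), "k1" (the pictures are not rectified: a ray, as slopes to the right and down, at radius r is drawn at 1 + k1 r^2 times it, then the intrinsics apply), "rvec" (rotation vector, rad) and "tvec" (3), from world to camera coordinates, as OpenCV has them. Camera axes: x right, y down, z forward; pixel columns grow to the right and rows downward; lengths in m; the calibration is good to about 2 mm. A picture is of the moment at which its call begins. camera_params takes no time and is no camera call.
- sign_off(): hands the job in; it is judged then, once.
The state is a dict: "time": time; "qpos": joint angles; "dq": joint speeds; "joint_efforts": joint torques, N m; "eef_pos": TCP position; "tcp_rot": TCP orientation; "contact_force": force on the tool from outside, world axes, zero at the start; "wrist_torque": the same for the moment, N m; "opening": opening from 0.0 (shut) to 1.0 (fully open); "finger_force": force on a finger pad.
Only numpy, scipy, OpenCV 4.12 (cv2) and the standard library are available. Lean on these libraries where they do the work, as an engineer would, in place of code of your own. Each camera call takes 0.05 s, during which the arm holds its last target. There are 200 camera calls.

### The job

See whether the lacquer has dried on the hull that is pointed at both ends: with the closed fingertips, lightly touch the top of its round fore hatch cover (the one towards the bowsprit), lift off, then lightly touch the top of its square after hatch cover, and withdraw a hand's breadth clear of the hull. Touch gently, so that the sprung cradle under the hull never goes down to its stop, do not lift or shift the hull in its cradle, and leave everything else, the square-sterned hull above all, untouched.

Things in the scene. Friction and masses are not known exactly. Their poses are not given: they have to be found in the camera images.
- double_ended_hull: Red-lacquered hull, 46 mm in beam, loose on its sprung cradle, 0.13 kg. Origin mid-keel, x to the bow, z up. Pale deck at z = 30 mm with a dark deckhouse 22 x 18 x 10 mm amidships, a dark bowsprit 25 mm past the bow (top z = 41 mm), red hatch covers on the centre line: round 45 mm forward, square 45 mm aft. This one is pointed at both ends, 170 mm long without the bowsprit. The one to test.
- double_ended_hull_fore_hatch: Round fore hatch cover of the double-ended hull, 20 mm across, 6 mm high; origin at the centre of its underside on the deck, so the top to touch is 6 mm above the origin. Fixed to the hull. About 74 mm above the table at rest.
- double_ended_hull_after_hatch: Square after hatch cover of the double-ended hull, 20 x 20 mm, 6 mm high; origin at the centre of its underside on the deck, so the top to touch is 6 mm above the origin. Fixed to the hull. About 74 mm above the table at rest.
- cradle_a: Sprung cradle under the double-ended hull: wooden base 150 x 64 x 16 mm fixed to the desk, origin at the centre of its underside, x along the cradle. Above it a wooden platform 130 x 56 mm on springs, top 38 mm above the desk, on which the hull stands between two low strips (tops 43 mm above the desk).
- cradle_a_platform (a joint): How far the platform under the double-ended hull is pressed down: 0 at rest at the top, stop at 0.012 m. It starts to sink at about 1 to 2 N of fingertip push, 0.4 N more for each mm after that, and springs back when released.
- square_stern_hull: Red-lacquered hull, 46 mm in beam, loose on its sprung cradle, 0.13 kg. Origin mid-keel, x to the bow, z up. Pale deck at z = 30 mm with a dark deckhouse 22 x 18 x 10 mm amidships, a dark bowsprit 25 mm past the bow (top z = 41 mm), red hatch covers on the centre line: round 45 mm forward, square 45 mm aft. Flat square stern 65 mm aft of the origin; 150 mm long. Leave it alone.
- cradle_b: The same sprung cradle, under the square-sterned hull. Origin at the centre of its underside.
- canister: Upright aluminium canister with a screw top, 44 mm across, 108 mm high, origin under its centre; stands between the cradles. Leave alone.
- ruler_block: Steel ruler block lying flat, 30 x 150 mm (x, y), 18 mm high, origin under its centre. Leave alone.
- anchor: Small pewter anchor lying flat, about 75 x 74 mm, 10 mm thick. Leave alone.
- vial_stand: Slender glass vial held upright by a spring clip on a round brass base, 60 mm across, 134 mm high in all, origin under the base's centre. Leave alone.
- glue_bottle: White glue bottle, 42 mm across, 95 mm high, origin under its centre. Leave alone.
- lacquer_brush: Lacquer brush lying on the desk, 170 mm long along its x. Leave alone.
Mind the look-alikes: they are no part of the job. What is shaped like the cradle_a but blue is not meant.

How it is judged:
By the outcome, as a careful person would: the job done as asked, in the order asked, and still so for the second after the job is handed in, with the robot touching nothing.
It also fails if it takes over 38 s, if anything falls off the work surface, if the arm or the gripper's body presses on something with over 40 N, if the wrist force passes 120 N, or if a joint passes its speed limit or range.

## Working session

There is one attempt and no reset: what is moved stays moved. The work goes in short steps, Python scripts to look and compute and a tool call to move; the robot and the scene stay as the last step left them, time stands still between calls to the robot, and variables do not carry over. Pictures are saved under pics/ and viewed, at most 10 in all, crops included, and the job is handed in when it is done.

Besides the shell and the picture viewer there is one more tool, called after "Call:" in YAML: its name, and indented under it one key for each argument. move_arm: Moves the arm, as the interface text tells. Its arguments: {"type":"object","properties":{"moves":{"type":"array"},"grip_force":{"type":"number"}},"required":["moves"]}

```bash
mkdir -p pics; cat > h.py <<'E'
from plant import *
import numpy as np, cv2
from scipy.spatial.transform import Rotation as R
def save(n,f):
    im=read_camera(n); cv2.imwrite(f,im[:,:,::-1]); return im
def px2w(n,u,v,z):
    c=camera_params(n); xd=np.array([(u-c['cx'])/c['fx'],(v-c['cy'])/c['fy']]); x=xd.copy()
    for _ in range(30): x=xd/(1+c['k1']*(x@x))
    M=R.from_rotvec(np.ravel(c['rvec'])).as_matrix(); o=-M.T@np.ravel(c['tvec']); d=M.T@np.array([*x,1])
    return o+d*(z-o[2])/d[2]
def w2px(n,p):
    c=camera_params(n); q=R.from_rotvec(np.ravel(c['rvec'])).apply(p)+np.ravel(c['tvec']); s=q[:2]/q[2]; s=s*(1+c['k1']*(s@s))
    return s[0]*c['fx']+c['cx'],s[1]*c['fy']+c['cy']
E
python3 - <<'E'
from h import *
save('top','pics/t1.png');save('scene','pics/s1.png')
print(get_state()); print(camera_params('top'))
E
```

```text
{'time': 0.1, 'qpos': array([ 1.10999747e+00,  2.87124286e-01,  1.57804069e+00, -4.75577828e-05,
        1.27860214e+00, -1.49989061e-01]), 'dq': array([ 1.12707584e-04, -9.52633951e-04, -2.29187079e-03, -4.21819259e-05,
        1.50233934e-04,  3.37043250e-04]), 'joint_efforts': array([ 3.70648168e-04, -4.07293868e+01, -2.93699509e+01, -1.39228828e-04,
        3.42576393e-03, -1.05761586e-05]), 'eef_pos': array([0.20615825, 0.64215921, 0.24874851]), 'tcp_rot': array([ 1.54773247e-01,  9.87949421e-01, -1.04377152e-03, -3.05187585e-04]), 'contact_force': array([-0.13078704, -0.84804158,  0.49709868]), 'wrist_torque': array([ 0.00817634, -0.0361873 ,  0.01548851]), 'finger_force': 0.0, 'opening': 0.995920093528314}
{'fx': 447.6895759900232, 'fy': 447.6895759900232, 'cx': 280.2523585824436, 'cy': 204.07318802610294, 'k1': -0.04285393816786367, 'rvec': array([ 2.18092749, -2.19832111,  0.05664332]), 'tvec': array([3.83581036e-05, 6.02099518e-01, 1.09004071e+00])}
```

View pics/t1.png

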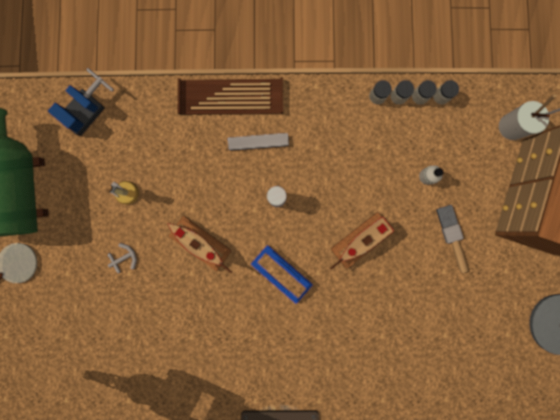

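View pics/s1.png

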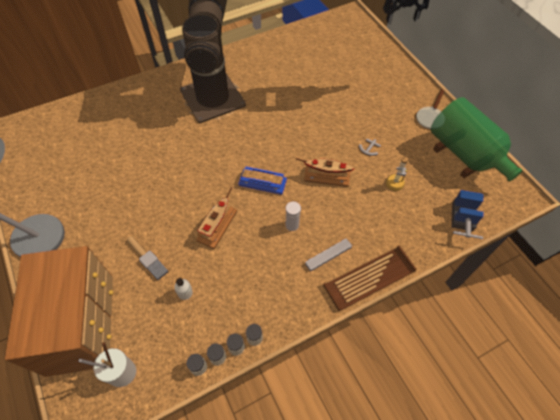

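Candidates: hull A at top pixel (198,245), hull B at top pixel (365,240), and a blue empty cradle at (282,274), which is excluded. I'll check both hulls in a close crop.

```bash
python3 - <<'E'
from h import *
im=cv2.imread('pics/t1.png')
a=im[210:275,160:235];b=im[208:273,325:400]
s=cv2.imread('pics/s1.png')
c=s[145:195,295:370]; d=s[185:250,190:245]
f=lambda i:cv2.resize(i,(390,295),interpolation=cv2.INTER_CUBIC)
cv2.imwrite('pics/c1.png',np.vstack([np.hstack([f(a),f(b)]),np.hstack([f(c),f(d)])]))
E
```

```text
(no output)
```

View pics/c1.png

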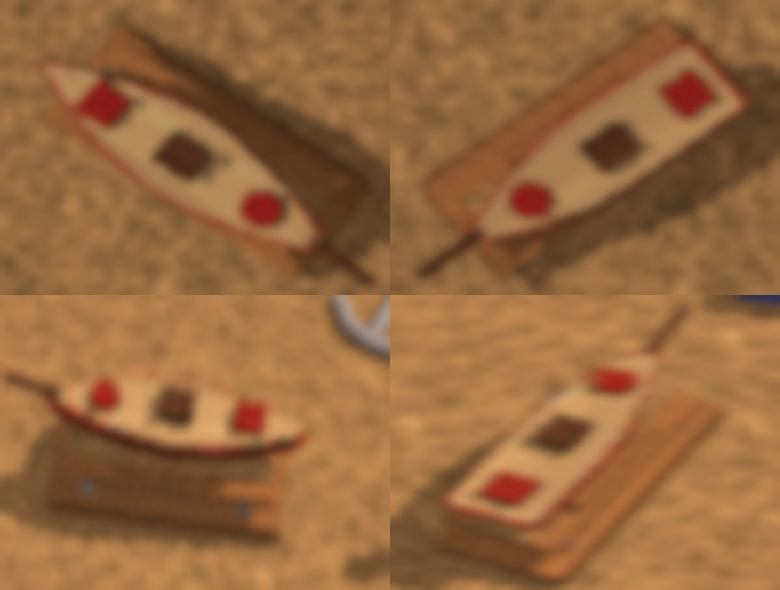

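The hull at top (198,245) is pointed at both ends. Its bowsprit is lower right, its round cover at about (210.6,255.8) and its square cover at about (180,232.7). The hull at (365,240) has the flat stern. Next I'll triangulate the covers from red blobs.

```bash
python3 - <<'E'
from h import *
for n,f,roi in (('top','pics/t1.png',(160,210,235,275)),('scene','pics/s1.png',(295,145,370,195))):
    im=cv2.imread(f).astype(int); x0,y0,x1,y1=roi
    c=im[y0:y1,x0:x1]; m=((c[:,:,2]>105)&(c[:,:,1]<55)&(c[:,:,0]<60)).astype(np.uint8)
    k,l,s,ce=cv2.connectedComponentsWithStats(m)
    for i in range(1,k):
        if s[i,4]>8:
            u,v=ce[i]+[x0,y0]; print(n,s[i,4],u,v,px2w(n,u,v,.080 if n=='top' else .078))
for nm,p in (('canister',(277,196)),('blue',(282,274)),('anchor',(122,259)),('vial',(125,192)),('ruler',(258,142))): print(nm,px2w('top',*p,.05))
E
```

```text
top 50 179.74 232.32 [0.53437562 0.22992477 0.08      ]
top 35 210.22857142857143 255.42857142857144 [0.48028169 0.15854853 0.08      ]
scene 9 314.6666666666667 161.88888888888889 [0.48457044 0.15564128 0.078     ]
scene 15 342.4 165.4 [0.53754379 0.22745333 0.078     ]
canister [0.61969337 0.00274342 0.05      ]
blue [ 0.43339125 -0.00778397  0.05      ]
anchor [0.47110073 0.37633215 0.05      ]
vial [0.63253089 0.37076925 0.05      ]
ruler [0.75123901 0.04780931 0.05      ]
```

```bash
cat >> h.py <<'E'
def to(p):
    s=get_state(); r=R.from_quat(s['tcp_rot']); d=r.inv().apply(np.array(p)-s['eef_pos'])
    print('t',round(s['time'],2),'pos',s['eef_pos'].round(4),'F',s['contact_force'].round(2),'op',round(s['opening'],2),'tool shift mm',(d*1000).round(1),'tiltfix',(r.inv()*R.from_quat([.154773,.98795,0,0])).as_rotvec().round(4)); return d
E
python3 - <<'E'
from h import *
from scipy.optimize import least_squares
for a,b in (((210.23,255.43),(314.7,161.9)),((179.74,232.32),(342.4,165.4))):
    print(least_squares(lambda p:np.r_[np.subtract(w2px('top',p),a),np.subtract(w2px('scene',p),b)],[.5,.2,.08]).x, px2w('top',*a,.074))
to([.480,.158,.18])
E
```

```text
[0.47956177 0.15999245 0.06948376] [0.47994249 0.15951886 0.074     ]
[0.53414886 0.23145136 0.07165285] [0.53435104 0.23130917 0.074     ]
t 0.1 pos [0.2062 0.6422 0.2487] F [-0.13 -0.85  0.5 ] op 1.0 tool shift mm [-408.8 -377.1   69.4] tiltfix [-0.0022 -0.0003 -0.    ]
```

Call:
move_arm:
  moves:
    - [0,[-0.01,-0.009,0],[0,0,0]]
    - [0,[-0.02,-0.018,0],[0,0,0]]
    - [0,[-0.022,-0.02,0],[0,0,0]]
    - [0,[-0.022,-0.02,0],[0,0,0]]
    - [0,[-0.022,-0.02,0],[0,0,0]]
    - [0,[-0.022,-0.02,0],[0,0,0]]
    - [0,[-0.022,-0.02,0],[0,0,0]]
    - [0,[-0.022,-0.02,0],[0,0,0]]
    - [0,[-0.022,-0.02,0],[0,0,0]]
    - [0,[-0.022,-0.02,0],[0,0,0]]
  grip_force: 20

```text
time: 0.93
eef_pos: [0.3457, 0.3994, 0.2497]
tcp_rot: [0.155, 0.988, -0.0, -0.0]
contact_force: [1.1, 0.5, -0.2]
opening: 0.0
finger_force: 0.0
```

Call:
move_arm:
  moves:
    - [0,[-0.022,-0.02,0.005],[0,0,0]]
    - [0,[-0.022,-0.02,0.01],[0,0,0]]
    - [0,[-0.022,-0.02,0.01],[0,0,0]]
    - [0,[-0.022,-0.02,0.01],[0,0,0]]
    - [0,[-0.022,-0.02,0.01],[0,0,0]]
    - [0,[-0.022,-0.02,0.01],[0,0,0]]
    - [0,[-0.022,-0.02,0.01],[0,0,0]]
    - [0,[-0.022,-0.02,0.004],[0,0,0]]
    - [0,[-0.015,-0.012,0],[0,0,0]]
    - [0,[-0.006,-0.004,0],[0,0,0]]

```text
time: 1.77
eef_pos: [0.4796, 0.1709, 0.1804]
tcp_rot: [0.156, 0.988, -0.001, -0.0]
contact_force: [0.2, -0.0, 0.1]
opening: 0.0
finger_force: 0.0
```

```bash
python3 - <<'E'
from h import *
to([.480,.1595,.125])
im=save('top','pics/t2.png');s=read_camera('scene')[:,:,::-1]
im=im[:,:,::-1]
f=lambda i:cv2.resize(i,(390,350),interpolation=cv2.INTER_CUBIC)
cv2.imwrite('pics/c2.png',np.hstack([f(im[190:280,150:250]),f(s[100:200,280:390])]))
to([.480,.1595,.125])
E
```

```text
t 1.77 pos [0.4796 0.1709 0.1804] F [ 0.2  -0.    0.07] op 0.0 tool shift mm [ -4.  -10.7  55.4] tiltfix [-0.0012 -0.0005 -0.0033]
t 1.87 pos [0.4794 0.1726 0.181 ] F [-0.31 -0.38 -0.01] op -0.0 tool shift mm [ -4.7 -12.3  56. ] tiltfix [ 0.     -0.0002 -0.0026]
```

View pics/c2.png

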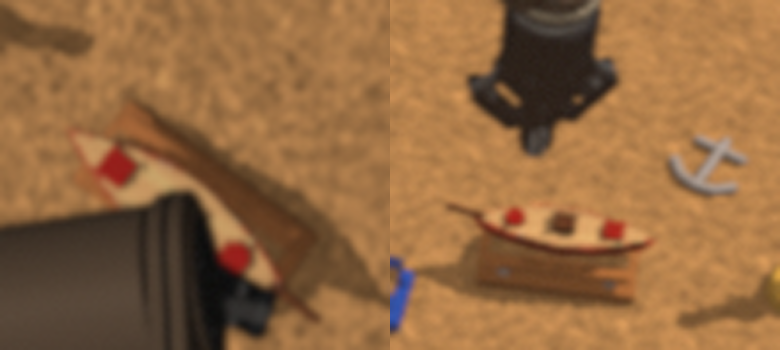

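The gripper is closed above and beside the hull, and the hull looks undisturbed: round cover at crop (235,257), square cover at (117,167). Next I'll centre over the fore hatch and descend to about 10 mm above it.

Call:
move_arm:
  moves:
    - [0,[-0.002,-0.004,0.004],[0,0,0]]
    - [0,[-0.002,-0.004,0.008],[0,0,0]]
    - [0,[-0.001,-0.004,0.01],[0,0,0]]
    - [0,[0,0,0.012],[0,0,0]]
    - [0,[0,0,0.012],[0,0,0]]
    - [0,[0,0,0.012],[0,0,0]]
    - [0,[0,0,0.01],[0,0,0]]
    - [0,[0,0,0.006],[0,0,0]]
    - [0,[0,0,0.002],[0,0,0]]
    - [0,[0,0,0],[0,0,0]]

```text
time: 2.7
eef_pos: [0.4798, 0.1609, 0.1042]
tcp_rot: [0.155, 0.988, -0.0, -0.001]
contact_force: [0.4, -0.7, -0.3]
opening: -0.001
finger_force: 0.0
```

```bash
python3 - <<'E'
from h import *
to([.480,.1595,.093])
im=read_camera('top')[:,:,::-1];s=read_camera('scene')[:,:,::-1]
f=lambda i:cv2.resize(i,(390,350),interpolation=cv2.INTER_CUBIC)
cv2.imwrite('pics/c3.png',np.hstack([f(im[210:280,160:240]),f(s[125:195,290:370])]))
to([.480,.1595,.093])
E
```

```text
t 2.7 pos [0.4798 0.1609 0.1042] F [ 0.39 -0.68 -0.28] op -0.0 tool shift mm [-0.6 -1.3 11.2] tiltfix [-0.0006 -0.0013  0.0002]
t 2.8 pos [0.4807 0.161  0.1055] F [ 0.39 -0.41  0.14] op -0.0 tool shift mm [ 0.2 -1.6 12.5] tiltfix [0.0004 0.0009 0.0001]
```

View pics/c3.png

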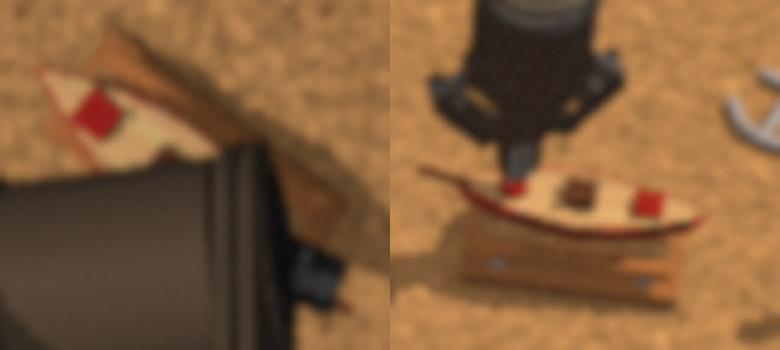

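The closed tips are just above the round cover in the scene view at (515,170–188). Now a slow descent.

Call:
move_arm:
  moves:
    - [0,[0,-0.001,0.001],[0,0,0]]
    - [0,[0,0,0.001],[0,0,0]]
    - [0,[0,0,0.001],[0,0,0]]
    - [0,[0,0,0.001],[0,0,0]]
    - [0,[0,0,0.001],[0,0,0]]
    - [0,[0,0,0.001],[0,0,0]]
    - [0,[0,0,0.001],[0,0,0]]
    - [0,[0,0,0.001],[0,0,0]]
    - [0,[0,0,0],[0,0,0]]
    - [0,[0,0,0],[0,0,0]]

```text
time: 3.63
eef_pos: [0.4798, 0.1599, 0.0969]
tcp_rot: [0.155, 0.988, -0.0, -0.0]
contact_force: [-0.6, 0.1, -1.2]
opening: 0.001
finger_force: 0.0
```

Call:
move_arm:
  moves:
    - [0,[0,0,0.0005],[0,0,0]]
    - [0,[0,0,0.0005],[0,0,0]]
    - [0,[0,0,0.0005],[0,0,0]]
    - [0,[0,0,0.0005],[0,0,0]]
    - [0,[0,0,0],[0,0,0]]
    - [0,[0,0,0],[0,0,0]]
    - [0,[0,0,0],[0,0,0]]
    - [0,[0,0,0],[0,0,0]]
    - [0,[0,0,0],[0,0,0]]
    - [0,[0,0,0],[0,0,0]]

```text
time: 4.47
eef_pos: [0.4799, 0.1599, 0.0951]
tcp_rot: [0.155, 0.988, 0.0, 0.0]
contact_force: [-0.6, -0.0, -0.3]
opening: -0.004
finger_force: 0.0
```

Call:
move_arm:
  moves:
    - [0,[0,0,0.0005],[0,0,0]]
    - [0,[0,0,0.0005],[0,0,0]]
    - [0,[0,0,0.0005],[0,0,0]]
    - [0,[0,0,0],[0,0,0]]
    - [0,[0,0,0],[0,0,0]]
    - [0,[0,0,0],[0,0,0]]
    - [0,[0,0,0],[0,0,0]]
    - [0,[0,0,0],[0,0,0]]
    - [0,[0,0,0],[0,0,0]]
    - [0,[0,0,0],[0,0,0]]

```text
time: 5.3
eef_pos: [0.4799, 0.1599, 0.0935]
tcp_rot: [0.155, 0.988, -0.0, 0.0]
contact_force: [0.6, -0.4, 0.4]
opening: -0.002
finger_force: 0.0
```

Call:
move_arm:
  moves:
    - [0,[0,0,0.0005],[0,0,0]]
    - [0,[0,0,0.0005],[0,0,0]]
    - [0,[0,0,0.0005],[0,0,0]]
    - [0,[0,0,0],[0,0,0]]
    - [0,[0,0,0],[0,0,0]]
    - [0,[0,0,0],[0,0,0]]
    - [0,[0,0,0],[0,0,0]]
    - [0,[0,0,0],[0,0,0]]
    - [0,[0,0,0],[0,0,0]]
    - [0,[0,0,0],[0,0,0]]

```text
time: 6.13
eef_pos: [0.4799, 0.1599, 0.0921]
tcp_rot: [0.155, 0.988, 0.0, 0.0]
contact_force: [-1.2, -0.1, 1.7]
opening: 0.0
finger_force: 0.7
```

```bash
python3 - <<'E'
from h import *
for _ in range(4): to([.480,.1595,.093]); read_camera('scene')
E
```

```text
t 6.13 pos [0.4799 0.1599 0.0921] F [-1.21 -0.09  1.66] op 0.0 tool shift mm [-0.2 -0.4 -0.9] tiltfix [0.0001 0.0002 0.    ]
t 6.18 pos [0.4799 0.1599 0.0921] F [-0.32 -0.38  1.96] op -0.0 tool shift mm [-0.2 -0.3 -0.9] tiltfix [0.     0.0001 0.    ]
t 6.23 pos [0.4799 0.1599 0.0921] F [-0.48  0.32  0.94] op -0.0 tool shift mm [-0.2 -0.4 -0.9] tiltfix [0.0001 0.0002 0.    ]
t 6.28 pos [0.4799 0.1599 0.0921] F [ 0.01 -0.19  1.85] op -0.0 tool shift mm [-0.2 -0.3 -0.9] tiltfix [ 0.      0.0001 -0.    ]
```

A steady ~1.6 N upward at the expected height confirms contact with the fore hatch. Next I lift off and cross to the after hatch.

Call:
move_arm:
  moves:
    - [0,[0,0,-0.002],[0,0,0]]
    - [0,[0,0,-0.004],[0,0,0]]
    - [0,[0,0,-0.008],[0,0,0]]
    - [0,[0,0,-0.01],[0,0,0]]
    - [0,[0,0,-0.008],[0,0,0]]
    - [0,[-0.002,0.006,0],[0,0,0]]
    - [0,[-0.005,0.014,0],[0,0,0]]
    - [0,[-0.006,0.017,0],[0,0,0]]
    - [0,[-0.006,0.017,0],[0,0,0]]
    - [0,[-0.006,0.017,0],[0,0,0]]

```text
time: 7.17
eef_pos: [0.5261, 0.2208, 0.1243]
tcp_rot: [0.155, 0.988, 0.0, 0.0]
contact_force: [0.3, -0.9, 0.4]
opening: -0.002
finger_force: 0.0
```

Call:
move_arm:
  moves:
    - [0,[-0.004,0.01,0],[0,0,0]]
    - [0,[-0.001,0.004,0],[0,0,0]]
    - [0,[0,0,0.002],[0,0,0]]
    - [0,[0,0,0.004],[0,0,0]]
    - [0,[0,0,0.006],[0,0,0]]
    - [0,[0,0,0.006],[0,0,0]]
    - [0,[0,0,0.003],[0,0,0]]
    - [0,[0,0,0.001],[0,0,0]]
    - [0,[0,0,0],[0,0,0]]
    - [0,[0,0,0],[0,0,0]]

```text
time: 8.0
eef_pos: [0.5344, 0.2315, 0.102]
tcp_rot: [0.155, 0.988, 0.0, 0.0]
contact_force: [0.1, -0.3, 0.3]
opening: -0.0
finger_force: 0.0
```

```bash
python3 - <<'E'
from h import *
to([.5345,.2313,.0925])
im=read_camera('top')[:,:,::-1];s=read_camera('scene')[:,:,::-1]
f=lambda i:cv2.resize(i,(390,350),interpolation=cv2.INTER_CUBIC)
cv2.imwrite('pics/c4.png',np.hstack([f(im[210:280,160:240]),f(s[125:195,290:370])]))
to([.5345,.2313,.0925])
E
```

```text
t 8.0 pos [0.5344 0.2315 0.102 ] F [ 0.09 -0.33  0.27] op -0.0 tool shift mm [-0.1 -0.2  9.5] tiltfix [ 0.      0.     -0.0002]
t 8.1 pos [0.5347 0.2317 0.1024] F [-0.46  0.23  0.13] op -0.0 tool shift mm [ 0.1 -0.4  9.9] tiltfix [ 0.0003  0.0006 -0.0001]
```

View pics/c4.png

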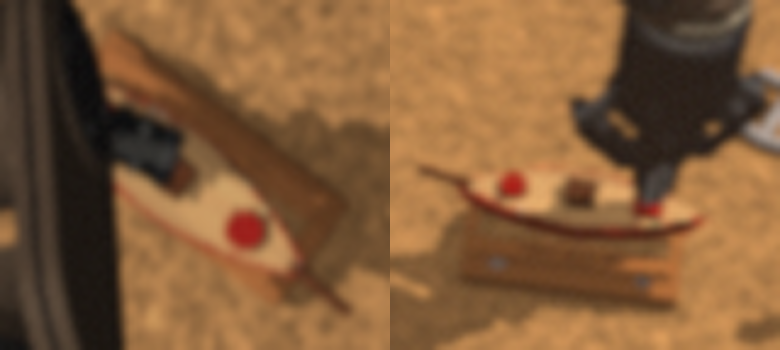

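The tips are over the square cover in the scene view at (650,205). The hull hasn't moved: the round cover is still at top (210,256). Descend.

Call:
move_arm:
  moves:
    - [0,[0,0,0.001],[0,0,0]]
    - [0,[0,0,0.001],[0,0,0]]
    - [0,[0,0,0.001],[0,0,0]]
    - [0,[0,0,0.001],[0,0,0]]
    - [0,[0,0,0.001],[0,0,0]]
    - [0,[0,0,0.001],[0,0,0]]
    - [0,[0,0,0.001],[0,0,0]]
    - [0,[0,0,0],[0,0,0]]
    - [0,[0,0,0],[0,0,0]]
    - [0,[0,0,0],[0,0,0]]

```text
time: 8.93
eef_pos: [0.5345, 0.2317, 0.0951]
tcp_rot: [0.155, 0.988, 0.0, 0.0]
contact_force: [0.2, -0.5, 0.1]
opening: 0.0
finger_force: 0.0
```

Call:
move_arm:
  moves:
    - [0,[0,0,0.0005],[0,0,0]]
    - [0,[0,0,0.0005],[0,0,0]]
    - [0,[0,0,0.0005],[0,0,0]]
    - [0,[0,0,0],[0,0,0]]
    - [0,[0,0,0],[0,0,0]]
    - [0,[0,0,0],[0,0,0]]
    - [0,[0,0,0],[0,0,0]]
    - [0,[0,0,0],[0,0,0]]
    - [0,[0,0,0],[0,0,0]]
    - [0,[0,0,0],[0,0,0]]

```text
time: 9.77
eef_pos: [0.5344, 0.2317, 0.0936]
tcp_rot: [0.155, 0.988, 0.0, 0.0]
contact_force: [0.3, 0.1, 0.7]
opening: 0.001
finger_force: 0.0
```

Call:
move_arm:
  moves:
    - [0,[0,0,0.0005],[0,0,0]]
    - [0,[0,0,0.0005],[0,0,0]]
    - [0,[0,0,0.0005],[0,0,0]]
    - [0,[0,0,0],[0,0,0]]
    - [0,[0,0,0],[0,0,0]]
    - [0,[0,0,0],[0,0,0]]
    - [0,[0,0,0],[0,0,0]]
    - [0,[0,0,0],[0,0,0]]
    - [0,[0,0,0],[0,0,0]]
    - [0,[0,0,0],[0,0,0]]

```text
time: 10.6
eef_pos: [0.5345, 0.2317, 0.0921]
tcp_rot: [0.155, 0.988, 0.0, 0.0]
contact_force: [0.7, 0.2, 2.0]
opening: -0.001
finger_force: 0.7
```

```bash
python3 - <<'E'
from h import *
for _ in range(4): to([.5345,.2313,.0925]); read_camera('scene')
E
```

```text
t 10.6 pos [0.5345 0.2317 0.0921] F [0.69 0.2  2.05] op -0.0 tool shift mm [-0.1 -0.4 -0.4] tiltfix [ 0.0001  0.0002 -0.    ]
t 10.65 pos [0.5345 0.2317 0.0921] F [-0.13  0.2   1.94] op -0.0 tool shift mm [-0.1 -0.4 -0.4] tiltfix [0.0001 0.0002 0.    ]
t 10.7 pos [0.5345 0.2317 0.0921] F [-0.22  0.01  1.43] op -0.0 tool shift mm [-0.1 -0.4 -0.4] tiltfix [0.0001 0.0002 0.    ]
t 10.75 pos [0.5345 0.2317 0.0921] F [-0.33 -0.23  0.63] op 0.0 tool shift mm [-0.1 -0.3 -0.4] tiltfix [ 0.0001  0.0002 -0.    ]
```

Contact with the after hatch is confirmed by the finger force and about 1.5 N upward. Now I withdraw straight up, about 160 mm.

Call:
move_arm:
  moves:
    - [0,[0,0,-0.002],[0,0,0]]
    - [0,[0,0,-0.004],[0,0,0]]
    - [0,[0,0,-0.01],[0,0,0]]
    - [0,[0,0,-0.02],[0,0,0]]
    - [0,[0,0,-0.03],[0,0,0]]
    - [0,[0,0,-0.03],[0,0,0]]
    - [0,[0,0,-0.03],[0,0,0]]
    - [0,[0,0,-0.02],[0,0,0]]
    - [0,[0,0,-0.01],[0,0,0]]
    - [0,[0,0,-0.004],[0,0,0]]

```text
time: 11.63
eef_pos: [0.5353, 0.2319, 0.2551]
tcp_rot: [0.155, 0.988, 0.001, 0.002]
contact_force: [-0.7, 1.1, -0.2]
opening: 0.005
finger_force: 0.0
```

Call:
move_arm:
  moves:
    - [0,[0,0,0],[0,0,0]]
    - [0,[0,0,0],[0,0,0]]
    - [0,[0,0,0],[0,0,0]]
    - [0,[0,0,0],[0,0,0]]
    - [0,[0,0,0],[0,0,0]]
    - [0,[0,0,0],[0,0,0]]
    - [0,[0,0,0],[0,0,0]]
    - [0,[0,0,0],[0,0,0]]
    - [0,[0,0,0],[0,0,0]]
    - [0,[0,0,0],[0,0,0]]

```text
time: 12.47
eef_pos: [0.5344, 0.2317, 0.2521]
tcp_rot: [0.155, 0.988, 0.0, 0.0]
contact_force: [0.2, -0.1, 0.6]
opening: -0.001
finger_force: 0.0
```

```bash
python3 - <<'E'
from h import *
s=save('scene','pics/s5.png')[:,:,::-1]
a=cv2.imread('pics/s1.png')
f=lambda i:cv2.resize(i,(390,350),interpolation=cv2.INTER_CUBIC)
cv2.imwrite('pics/c5.png',np.hstack([f(a[125:195,290:370]),f(s[125:195,290:370])]))
to([.5345,.2313,.0925])
E
```

```text
t 12.52 pos [0.5344 0.2317 0.2521] F [ 0.41  0.07 -0.05] op -0.0 tool shift mm [ -0.2  -0.4 159.6] tiltfix [0.0001 0.0002 0.0001]
```

View pics/c5.png

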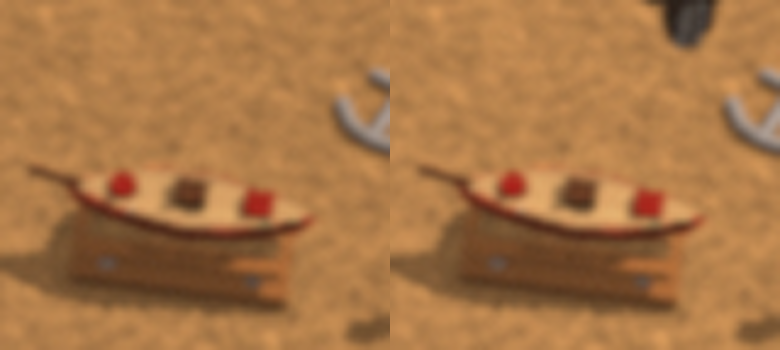

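The before (left) and after (right) crops match. The hull is in the same place, with covers at (123,185)/(258,203) on the left and (513,185)/(648,203) on the right. The gripper is well clear.

```bash
python3 -c "
from plant import *
print(sign_off())"
```

```text
the job is handed in; nothing more can be done
None
```

I touched the double-ended hull's round fore hatch, then its square after hatch, at about 1.5 N each, withdrew 160 mm straight up with the hull unshifted in the camera view, and handed the job in at about 12.5 s.

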